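Hitch the toy trailer to the dump truck

ROBOT

A 7-joint arm with a two-finger parallel gripper is mounted at the origin on the work surface. World frame = base frame: x ahead of the robot, y to its left, z up, the work surface at z = 0. Lengths are in m, angles in rad, forces in N, time in s.
With the tool pointing down it reaches from about 0.425 to 0.925 m from the base axis. Payload 6.8 kg.
Tool frame: the origin (TCP) lies at the very end of the fingers, on their centre line; the grasp point (between the pads) lies 19 mm behind it (r.grip_depth is the distance from the TCP to the grasp point, in m); z points along the fingers, y is the direction in which the jaws open and shut (so a half turn about z gives the same grasp; the last joint's range is limited). The gripper opens to 85 mm and grips with 20 to 120 N. Pads are 22 mm wide; open, the fingers measure 114 mm over their backs; the gripper's body (76 mm by 85 mm) begins 54 mm behind the grasp point. The pads swing forward as they close: fully open they stand 13 mm farther back than shut.
Start: joints at [1.016, 0.477, 0.022, 1.555, -0.011, 1.109, -0.083], TCP at [0.292, -0.609, 0.231] pointing down, gripper open.
Joint ranges: [-2.96, 2.96], [-0.34, 2.1], [-1.41, 1.46], [0.24, 2.44], [-1.37, 4.51], [0.17, 1.92], [-2.96, 2.96]. Speed limits (rad/s): [2.39, 2.39, 3.14, 3.14, 3.14, 3.14, 3.14].

INTERFACE

Orientations are given as a rotation vector (axis times angle).
In Python, from bench import r, grab_frame gives the robot as it stands. The module is installed in compiled form; this text tells all that it offers.
- The arm moves only by the tool play_rows, never from a script. Its argument "increments" is a list of rows, each a list of 7 numbers: the shift along the tool's x, y, z in mm, then the turn, a rotation vector about the tool's x, y, z in rad, then the closure in counts, from 0 (fully open) to 255 (shut). In form: [[tx, ty, tz, rx, ry, rz, claw], ...]. A call has 1 to 5 rows; each row shifts and turns the pose as measured when the row begins, along the tool's axes as they then stand; what a row does not reach is not made up. A row lasts 1/10 s, in which the tool goes at most 50 mm and 8.59 degrees, less where a joint would pass 70% of its speed; a pose out of reach is approached as far as the arm can. A call is refused whole if a number of a shift passes 50 or a number of a turn 0.15, either way. A call with a gripper value outside its range is refused whole. The fingers move at their own pace and stop on an object; "force" is the grip in N (left out, the last holds). Time passes only in rows, so rows that do not move let the fingers close. It gives the time, the measured TCP pose, the force and the opening at its end, in the units of the state.
- r.get_obs(): the state, without advancing time (a new reading comes with each control period).
- grab_frame(name): name is "side" or "top"; returns a dict with "color" (480x640x3 uint8, blue, green, red), "depth" (480x640 float32, m along the optical axis (not along the pixel's ray), 0 where there is no reading), "K" (3x3 intrinsics, pixels), "k1" (the pictures are not rectified: a ray, as slopes to the right and down, at radius r is drawn at 1 + k1 r^2 times it, then the intrinsics apply), "T" (4x4, takes a point from camera to world coordinates). Camera axes: x right, y up, looking along -z (the intrinsics and any distortion apply to the point x, -y, -z); pixel columns grow to the right and rows downward; lengths in m; the calibration is good to about 2 mm. A picture is of the moment at which its call begins.
- r.hand_in(): hands the job in, once; it reports no verdict.
The state is a dict: "clock": time; "joints": joint angles; "qvel": joint speeds; "tau": joint torques, N m; "tcp_pos": TCP position; "orientation": TCP orientation; "contact_force": force on the tool from outside, world axes, zero at the start; "moment": the same for the moment, N m; "grip_width": finger opening in m.
Only numpy, scipy, OpenCV 4.12 (cv2) and the standard library are available. Lean on these libraries where they do the work, as an engineer would, in place of code of your own. Each camera call takes 0.05 s, during which the arm holds its last target.

TASK

Take the little wooden trailer by the post on its snap hook, set the hook over the steel tow bar behind the red dump truck and press it down gently until the sprung gate has let the bar in and snapped shut under it. Then draw the trailer straight back so that the truck rolls after it by about 7 cm, and let go, leaving the two hitched and standing. Do not touch the truck with the hand, and leave the other toys where they are.

Things in the scene. Friction and masses are not known exactly. Their poses are not given: they have to be found in the camera images.
- truck: Red plastic dump truck, 240 long, 120 wide, 130 high at the cab, 1.7 kg with its load of wooden cubes, loose on four rolling wheels. Origin on the ground under its middle, x to its nose, z up. Tail face (top edge 106 high) at x -120. It rolls under about 1 N; about 20 N down on its tow bar begins to lift its nose.
- hitch_mid (a point): On the truck at x -154, y 0, z 73 (axes as the truck's): middle of the tow bar's height range. Bar: round steel, 8 thick, along truck y, 44 free between two side cheeks (5 thick, 9 high, reaching to the tail), 34 clear behind the tail. It is set 12 below to 12 above this point, anew each time: not in the reading, find it by feel or sight. Its rubber bush gives 1 per 8 N.
- trailer: Beech flat trailer, 210 long, 92 wide, 0.19 kg, loose: two rolling wheels (22 radius, axle at x -140) and a fixed prop leg (x -50), level at the start. Origin on the ground under the middle of its hook's mouth, x forward (bed to hook), z up. Centre of mass near x -100. Bed x -185 to -85, top of its rims z 70; drawbar at z 46 to 58. The blue snap hook is at its front and opens downwards.
- hook_grip (a point): Middle of the beech grip post on the hook's crown: 20 x 20 section, trailer z 74 to 116, this point at x 0, y 0, z 96; axes as the trailer's. Hold it across the trailer (fingers on its +y and -y faces). Held firmly (40 N or more) the whole trailer can be lifted level by it.
- hook_seat (a point): Where the bar's centre lies when it meets the hook's crown: trailer x 3, y 0, z 57.5. Hook 18 wide (y): rear leg x -20 to -12, nose leg x 11 to 18 (foot flares to x 22), feet at z 30, crown z 61.5 to 74. Mouth 23 between the legs, shut by the gate. The bar passes most easily 2 to 5 forward of the middle (x 0); the gate shuts behind it once it is within about 3 of the crown.
- gate (a joint): Angle (rad) of the yellow sprung gate, 21 long, 3 thick: 0 = shut across the mouth, grows as it swings up into the hook, stop at 1.45. Hinged at the rear leg's foot (trailer x -11, z 34). Its spring shuts it. Pushing it aside with the bar takes a press of about 5 to 10 N; then the force drops until the crown meets the bar, where it rises steeply.
- tower: Beech stacking ring tower, 90 wide, 115 high, loose bystander; origin under its middle.
- jar: Glass marble jar with clip-on lid, 84 wide, 96 high, loose bystander; origin under its middle.
- teether: Blue silicone teether block, 60 x 60 x 22, loose bystander; origin under its middle.
- cube0: Yellow wooden cube, 32, loose bystander; origin under its middle.
- cube1: Plain wooden cube, 32, loose bystander; origin under its middle.
- cube2: Green wooden cube, 32, loose bystander; origin under its middle.

How it is judged:
By the outcome, as a careful person would: the job done as asked, in the order asked, and still so for the second after the job is handed in, with the robot touching nothing.
It also fails if it takes over 46 s, if anything falls off the work surface, if the arm or the gripper's body presses on something with over 40 N, if the wrist force passes 120 N, or if a joint passes its speed limit or range.

## Working session

There is one attempt and no reset: what is moved stays moved. The work goes in short steps, Python scripts to look and compute and a tool call to move; the robot and the scene stay as the last step left them, time stands still between calls to the robot, and variables do not carry over. Pictures are saved under pics/ and viewed, and the job is handed in when it is done.

Besides the shell and the picture viewer there is one more tool, called after "Request:" as name(argument=value, ...), one argument or row to a line, values as JSON. play_rows: Moves the arm, as the interface text tells. Its arguments: {"type":"object","properties":{"increments":{"type":"array","items":{"type":"array","items":{"type":"number"}}},"force":{"type":"number"}},"required":["increments"]}

```bash
mkdir -p pics; python3 - <<'E'
from bench import r, grab_frame
import cv2,numpy as np
for n in("side","top"):
    f=grab_frame(n); cv2.imwrite(f"pics/{n}0.png",f["color"]); np.savez(f"{n}0.npz",**{k:np.array(v) for k,v in f.items()})
    print(n,f["K"],f["k1"],np.round(f["T"],3))
print(r.get_obs())
E
```

```text
side [[609.10225601   0.         315.49449053]
 [  0.         609.10225601 230.40785458]
 [  0.           0.           1.        ]] 0.028458060307802582 [[-0.999  0.041 -0.017  0.549]
 [-0.039 -0.63   0.775  1.003]
 [ 0.021  0.775  0.631  0.901]
 [ 0.     0.     0.     1.   ]]
top [[466.31186412   0.         320.31491297]
 [  0.         466.31186412 239.55436071]
 [  0.           0.           1.        ]] -0.04333100960063632 [[ 0.019  0.975 -0.22   0.329]
 [-1.     0.018 -0.007 -0.   ]
 [-0.003  0.22   0.975  1.246]
 [ 0.     0.     0.     1.   ]]
{'clock': 0.1, 'joints': array([ 1.01588166,  0.47772772,  0.02234495,  1.55633791, -0.01150978,
        1.10931299, -0.08312654]), 'qvel': array([ 1.60754607e-04, -2.10970549e-03,  6.52181033e-04, -1.69460849e-03,
       -1.11500540e-03,  9.01502471e-06,  1.24723021e-04]), 'tau': array([ 3.01744672e-03, -5.97762966e+01,  1.61294080e+00, -2.81959516e+01,
        1.27173439e-02,  4.97447400e-03, -2.68329188e-05]), 'tcp_pos': array([ 0.29142565, -0.60825791,  0.23042229]), 'orientation': array([-3.06197443e+00, -6.95659679e-01,  7.48620277e-04]), 'contact_force': array([ 0.40587372, -0.3214922 ,  0.15416733]), 'moment': array([-0.04761814,  0.01713307, -0.00100718]), 'grip_width': 0.08528551032083365}
```

View pics/side0.png

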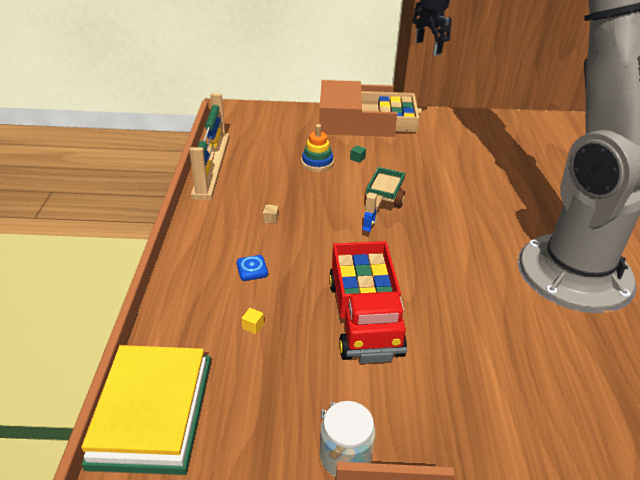

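View pics/top0.png

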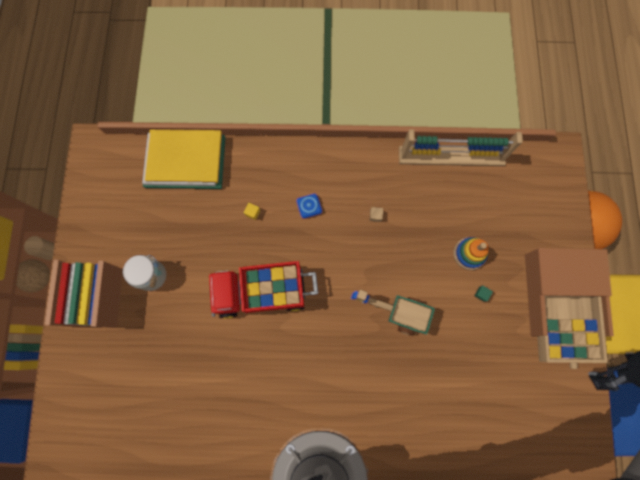

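```bash
cat > h.py <<'E'
import numpy as np,cv2
def ray(f,u,v):
    K=f["K"];k1=float(f["k1"]);T=f["T"]
    p=np.array([(u-K[0,2])/K[0,0],(v-K[1,2])/K[1,1]]); s=p.copy()
    for _ in range(20): s=p/(1+k1*(s@s))
    d=T[:3,:3]@np.array([s[0],-s[1],-1.]); return T[:3,3],d
def onz(f,u,v,z):
    o,d=ray(f,u,v); return o+d*(z-o[2])/d[2]
def dep(f,u,v):
    o,d=ray(f,u,v); return o+d*float(f["depth"][int(round(v)),int(round(u))])
def proj(f,P):
    T=f["T"]; c=T[:3,:3].T@(np.asarray(P)-T[:3,3]); s=np.array([c[0],-c[1]])/-c[2]
    s=s*(1+float(f["k1"])*(s@s)); K=f["K"]; return s[0]*K[0,0]+K[0,2],s[1]*K[1,1]+K[1,2]
def cloud(f):
    K=f["K"];k1=float(f["k1"]);T=f["T"];h,w=f["depth"].shape
    u,v=np.meshgrid(np.arange(w),np.arange(h)); p=np.stack([(u-K[0,2])/K[0,0],(v-K[1,2])/K[1,1]],-1); s=p.copy()
    for _ in range(20): s=p/(1+k1*(s**2).sum(-1,keepdims=True))
    d=np.concatenate([s[...,:1],-s[...,1:],-np.ones((h,w,1))],-1)*f["depth"][...,None]
    return d@T[:3,:3].T+T[:3,3]
def load(n): return dict(np.load(n))
def mid(f1,a,f2,b):
    o1,d1=ray(f1,*a);o2,d2=ray(f2,*b)
    t=np.linalg.lstsq(np.stack([d1,-d2],1),o2-o1,rcond=None)[0]
    p=o1+d1*t[0];q=o2+d2*t[1]; return (p+q)/2,np.linalg.norm(p-q)
E
python3 - <<'E'
from h import *
s=load("side0.npz");t=load("top0.npz")
def crop(f,x,y,w,h,k,n): cv2.imwrite(n,cv2.resize(f["color"][y:y+h,x:x+w],None,fx=k,fy=k,interpolation=cv2.INTER_CUBIC))
crop(s,320,160,100,100,6,"pics/s1.png"); crop(t,200,250,250,90,3.2,"pics/t1.png"); crop(t,290,255,160,80,5,"pics/t2.png")
E
```

```text
(no output)
```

View pics/s1.png

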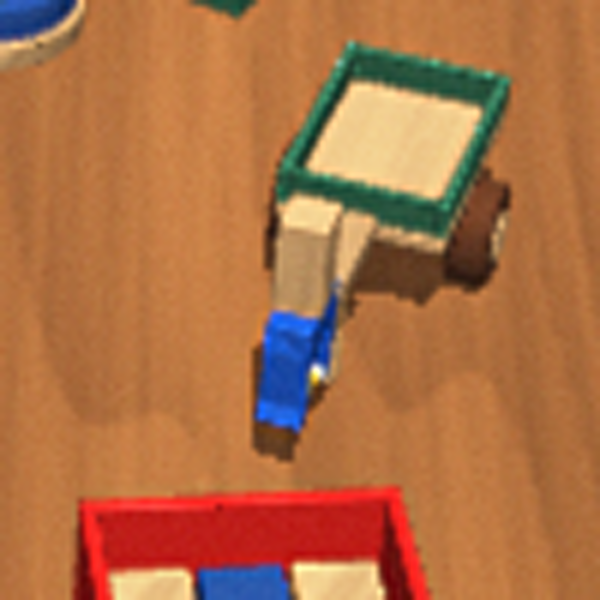

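View pics/t1.png

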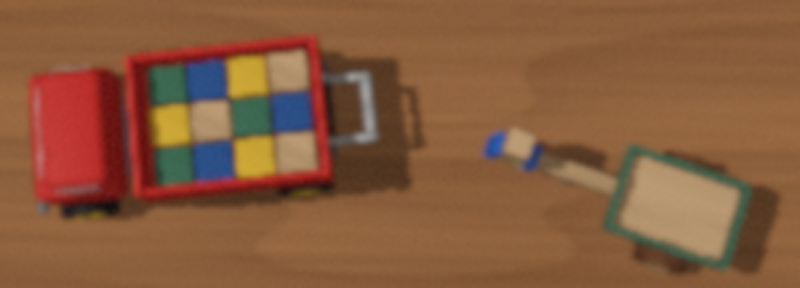

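View pics/t2.png

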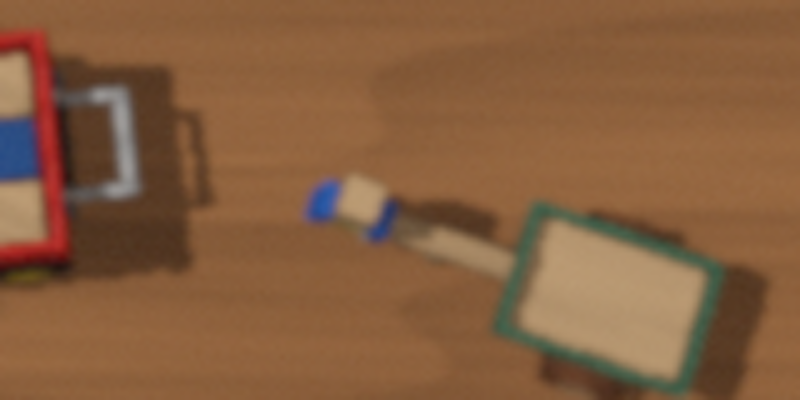

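```bash
python3 - <<'E'
from h import *
t=load("top0.npz");s=load("side0.npz")
np.set_printoptions(precision=4,suppress=True)
C=cloud(t)
print("bar depth z:")
for v in range(268,298):
    print(v,np.round(C[v,300:322,2]*1000).astype(int))
c1=lambda x,y:(x/3.2+200-.34,y/3.2+250-.34); c2=lambda x,y:(x/5+290-.4,y/5+255-.4)
R=[onz(t,*c1(*p),.106) for p in((317,37),(331,183),(136,199),(126,57))]
for p in R: print("truck rim",p)
B=[onz(t,*c1(*p),.073) for p in((369,70),(374,143))]
print("bar",B)
T=[onz(t,*c2(*p),.070) for p in((537,203),(722,265),(683,393),(498,328))]
print("bed",np.array(T))
f=(T[0]+T[3])/2;b=(T[1]+T[2])/2; print("bed front mid",f,b,np.linalg.norm(f-b)); d=(f-b)/np.linalg.norm(f-b);print("trailer dir",d,np.degrees(np.arctan2(d[1],d[0])),"origin est",f+d*.085)
P=[onz(t,*c2(*p),.116) for p in((358,173),(388,190),(375,222),(338,210))]
print("post",np.array(P),np.mean(P,0))
E
```

```text
bar depth z:
268 [  54    2   -3    2   -2   -1   -2    0   -1 1246    3   -1   -2   -4
   -3   -1    5    0    1   -3    1   -1]
269 [92 95 -1 -3  5  1  2  0  3 -4  1  1  1  2  0 -3  0 -2  1  2  0  2]
270 [  91   95 1246   -2   -2   -1    0    2   -1    1   -1   -2    3   -2
   -5    1   -1   -2   -1    2    2    1]
271 [80 81 78 -1 -2 -1 -2  0  0  1  1 -2  2 -3 -5  4  4 -2 -4  1  3 -2]
272 [89 70 57  2 -3 -1 -3 -1  1  1 -1 -1  0 -6 63  1  0  0 -1 -5 -3  1]
273 [98 69  0 -1  0 67 65 66 67 72 69 67 66 64 67 69  2  1  1  4  1  0]
274 [106  72   4  66  64  65  68  66  63  67  66  67  68  66  67  62   0   0
   2  -2  -1   4]
275 [103  70   1  65  70  67  66  60  60  -3  -2   3   1  69  66  67  -5  -5
   0  -1   1   1]
276 [103  68  72  73   2  -3  -4   3   4  -1  -1   0   0  63  67  65   0   3
   2   0  -4  -1]
277 [106  70  71  73   5   0  -1   0   2  -3   0   1  -4  66  64  66  -4  -3
  -2  -1  -4   1]
278 [101  66  67  74   0   0   1   3  -2   1  -6   1  -1  64  72  66  -3   0
   0  -1  -4  -1]
279 [ 102   69   70   71   -2    0   -1    1    2   -2    0    2    2   62
   65 1246    2
[... 1734 characters left out ...]
66  -4   3  -2   0   1  -1  -2  -2  -3   0  -2  -1
  -1   4  -3  -4]
truck rim [0.5301 0.061  0.106 ]
truck rim [0.4179 0.0471 0.106 ]
truck rim [0.4029 0.1947 0.106 ]
truck rim [0.5116 0.2084 0.106 ]
bar [array([0.5102, 0.0207, 0.073 ]), array([0.4524, 0.0156, 0.073 ])]
bed [[ 0.4542 -0.1872  0.07  ]
 [ 0.4247 -0.2797  0.07  ]
 [ 0.3612 -0.2583  0.07  ]
 [ 0.3916 -0.1668  0.07  ]]
bed front mid [ 0.4229 -0.177   0.07  ] [ 0.3929 -0.269   0.07  ] 0.09682295011136217
trailer dir [0.3096 0.9509 0.    ] 71.96448667390665 origin est [ 0.4492 -0.0961  0.07  ]
post [[ 0.4623 -0.0931  0.116 ]
 [ 0.4544 -0.1077  0.116 ]
 [ 0.4388 -0.1013  0.116 ]
 [ 0.4442 -0.0834  0.116 ]] [ 0.4499 -0.0964  0.116 ]
```

```bash
cat >> h.py <<'E'
from scipy.spatial.transform import Rotation as Ro
def togo(goal,yaw_y):
    "goal TCP xyz, desired world angle (deg) of tool y; prints tool-frame shift mm and turn rad"
    from bench import r
    o=r.get_obs(); R=Ro.from_rotvec(o["orientation"])
    a=np.radians(yaw_y); y=np.array([np.cos(a),np.sin(a),0]); z=np.array([0,0,-1.]); x=np.cross(y,z)
    G=Ro.from_matrix(np.stack([x,y,z],1))
    print("t",round(o["clock"],2),"pos",np.round(o["tcp_pos"],4),"shift mm",np.round(R.inv().apply(np.array(goal)-o["tcp_pos"])*1000,1),"turn",np.round((R.inv()*G).as_rotvec(),3),"F",np.round(o["contact_force"],1),"w",round(o["grip_width"],4))
E
python3 - <<'E'
from h import *
np.set_printoptions(precision=4,suppress=True)
for n in("top0.npz","side0.npz"):
    t=load(n);C=cloud(t);X,Y,Z=C[...,0],C[...,1],C[...,2]
    hsv=cv2.cvtColor(t["color"],cv2.COLOR_BGR2HSV);hh=hsv[...,0]
    red=((hh<8)|(hh>172))&(hsv[...,1]>150)
    m=(Z>.098)&(Z<.112)&(X>.38)&(X<.56)&(Y>.03)&(Y<.19)&red
    if n[0]=="t": rim=C[m]
    print(n,"rim",m.sum(),cv2.minAreaRect(C[m][:,:2].astype(np.float32)*1000))
    m=(Z>.05)&(Z<.08)&(X>.43)&(X<.54)&(Y>.012)&(Y<.028)
    print("bar",m.sum(), np.median(Z[m]) if m.any() else 0, C[m].mean(0) if m.any() else 0)
    if m.sum()>20: print(" bar line",cv2.fitLine(C[m][:,:2].astype(np.float32),cv2.DIST_L1,0,.001,.001).ravel())
    g=(Z>.06)&(Z<.08)&(X>.34)&(X<.48)&(Y>-.3)&(Y<-.14)
    print("bed rim",g.sum(),np.median(Z[g]),cv2.minAreaRect(C[g][:,:2].astype(np.float32)*1000))
    g=(Z>.108)&(Z<.125)&(X>.42)&(X<.48)&(Y>-.13)&(Y<-.06)
    print("post",g.sum(),C[g].mean(0),C[g].min(0),C[g].max(0))
    g=(abs(Z)<.02)&(X>.35)&(X<.6)&(Y>-.05)&(Y<-.0); print("table z",np.mean(Z[g]))
t=load("top0.npz")
B=[onz(t,*(x/5+290-.4,y/5+255-.4),.063) for x,y in((120,95),(127,190))];print("bar z63",B,np.mean(B,0))
togo([.4500,-.0963,.20],-18)
E
```

```text
top0.npz rim 379 ((469.68280029296875, 124.85353088378906), (111.04171752929688, 142.14971923828125), 7.57375955581665)
bar 71 0.06618259639206436 [0.48   0.0209 0.0662]
 bar line [0.9957 0.0925 0.4867 0.0215]
bed rim 317 0.06822575222568905 ((413.78375244140625, -204.455078125), (138.42425537109375, 71.17823791503906), 71.11145782470703)
post 69 [ 0.45   -0.0954  0.1147] [ 0.4389 -0.1073  0.1087] [ 0.4609 -0.0854  0.1189]
table z -0.0006502654867373685
side0.npz rim 529 ((470.3301086425781, 125.2347640991211), (110.46031951904297, 142.02774047851562), 7.424091815948486)
bar 0 0 0
bed rim 350 0.06693708646427915 ((409.8253173828125, -217.75384521484375), (117.32772064208984, 71.0757827758789), 71.53518676757812)
post 68 [ 0.4513 -0.091   0.1136] [ 0.4401 -0.1089  0.1081] [ 0.4627 -0.0772  0.1182]
table z -0.0007821847013370046
bar z63 [array([0.5063, 0.0243, 0.063 ]), array([0.4578, 0.0197, 0.063 ])] [0.482 0.022 0.063]
t 0.1 pos [ 0.2914 -0.6083  0.2304] shift mm [ 364.2 -393.1   31. ] turn [-0.002 -0.001 -0.81 ] F [ 0.4 -0.3  0.2] w 0.0853
```

Request:
play_rows(
  increments=[
    [31,-33,0,0,0,-0.12,0],
    [34,-29,0,0,0,-0.12,0],
    [37,-25,0,0,0,-0.12,0],
    [40,-20,0,0,0,-0.12,0],
    [42,-15,0,0,0,-0.12,0],
  ],
  force=60,
)

```text
clock: 0.6
tcp_pos: [0.3531, -0.3925, 0.2269]
orientation: [-2.71, -1.582, 0.008]
contact_force: [1.0, -0.0, 0.3]
grip_width: 0.0856
```

```bash
python3 -c "
from h import *
togo([.4502,-.0958,.20],-18.2)"
```

```text
t 0.6 pos [ 0.3531 -0.3925  0.2269] shift mm [306.2 -61.1  26.5] turn [-0.006  0.002 -0.196] F [ 1.  -0.   0.3] w 0.0856
```

Request:
play_rows(
  increments=[
    [45,-9,3,0,0,-0.04,0],
    [45,-7,3,0,0,-0.04,0],
    [45,-5,3,0,0,-0.04,0],
    [45,-3,3,0,0,-0.04,0],
    [40,-2,3,0,0,-0.02,0],
  ],
)

```text
clock: 1.1
tcp_pos: [0.4216, -0.1719, 0.2108]
orientation: [-2.547, -1.833, 0.008]
contact_force: [0.6, -0.8, 0.1]
grip_width: 0.0851
```

```bash
python3 -c "
from h import *
togo([.4502,-.0958,.20],-18.2)"
```

```text
t 1.1 pos [ 0.4216 -0.1719  0.2108] shift mm [81.3  3.  10.6] turn [-0.006  0.002 -0.006] F [ 0.6 -0.8  0.1] w 0.0851
```

Request:
play_rows(
  increments=[
    [40,1,3,0,0,0,0],
    [25,1,3,0,0,0,0],
    [10,0,2,0,0,0,0],
    [4,0,2,0,0,0,0],
    [0,0,0,0,0,0,0],
  ],
)

```text
clock: 1.6
tcp_pos: [0.4488, -0.0896, 0.1995]
orientation: [-2.537, -1.844, 0.009]
contact_force: [0.2, 0.4, -0.5]
grip_width: 0.0853
```

```bash
python3 -c "
from h import *
togo([.4502,-.0958,.20],-18.2)"
```

```text
t 1.6 pos [ 0.4488 -0.0896  0.1995] shift mm [-5.4  3.3 -0.5] turn [-0.008  0.001  0.004] F [ 0.2  0.4 -0.5] w 0.0853
```

Request:
play_rows(
  increments=[
    [-5,3,20,-0.008,0,0.004,0],
    [0,0,35,0,0,0,0],
    [0,0,30,0,0,0,0],
    [0,0,10,0,0,0,0],
    [0,0,0,0,0,0,0],
  ],
)

```text
clock: 2.1
tcp_pos: [0.4496, -0.1048, 0.1029]
orientation: [2.552, 1.823, -0.003]
contact_force: [1.0, 0.4, 0.3]
grip_width: 0.0849
```

```bash
python3 -c "
from h import *
togo([.4502,-.0958,.079],-18.2)"
```

```text
t 2.1 pos [ 0.4496 -0.1048  0.1029] shift mm [ 8.8 -2.5 23.8] turn [ 0.004  0.005 -0.013] F [1.  0.4 0.3] w 0.0849
```

Request:
play_rows(
  increments=[
    [6,-2,10,0.004,0.005,-0.013,0],
    [2,0,8,0,0,0,0],
    [0,0,4,0,0,0,0],
    [0,0,0,0,0,0,0],
  ],
)

```text
clock: 2.5
tcp_pos: [0.4524, -0.0976, 0.082]
orientation: [2.543, 1.839, 0.005]
contact_force: [-0.0, 0.1, 1.1]
grip_width: 0.0854
```

```bash
python3 -c "
from h import *
togo([.4502,-.0958,.079],-18.2)
from bench import grab_frame
t=grab_frame('side');cv2.imwrite('pics/s2.png',cv2.resize(t['color'][100:280,280:460],None,fx=3.3,fy=3.3))
togo([.4502,-.0958,.079],-18.2)
"
```

```text
t 2.5 pos [ 0.4524 -0.0976  0.082 ] shift mm [ 1.  -2.7  3. ] turn [ 0.004 -0.    -0.001] F [-0.   0.1  1.1] w 0.0854
t 2.55 pos [ 0.4527 -0.0976  0.0823] shift mm [ 0.9 -2.9  3.3] turn [ 0.005 -0.001 -0.001] F [-0.3  0.9  0.1] w 0.085
```

View pics/s2.png

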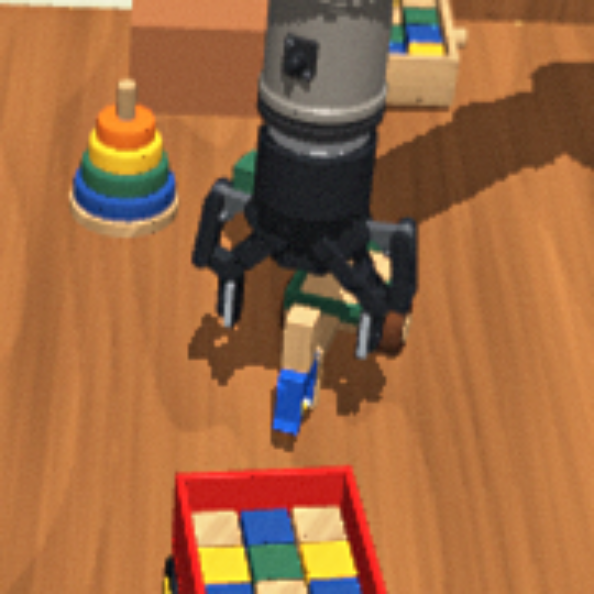

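The pads straddle the post (post at about (303,340) in the crop, fingers at (230,300) and (365,325)). A small correction, then close.

Request:
play_rows(
  increments=[
    [1,-3,3,0.004,0,0,0],
    [0,0,0,0,0,0,120],
    [0,0,0,0,0,0,180],
    [0,0,0,0,0,0,220],
    [0,0,0,0,0,0,255],
  ],
  force=60,
)

```text
clock: 3.05
tcp_pos: [0.4507, -0.0956, 0.0801]
orientation: [2.544, 1.841, 0.003]
contact_force: [0.1, 0.1, -0.7]
grip_width: 0.0283
```

Request:
play_rows(
  increments=[
    [0,0,0,0,0,0,255],
    [0,0,0,0,0,0,255],
    [0,0,0,0,0,0,255],
  ],
)

```text
clock: 3.35
tcp_pos: [0.451, -0.0957, 0.0803]
orientation: [2.544, 1.84, 0.004]
contact_force: [-0.4, 0.0, 0.8]
grip_width: 0.0193
```

```bash
python3 -c "
from h import *
togo([.4502,-.0958,.079],-18.2)
from bench import grab_frame
t=grab_frame('side');cv2.imwrite('pics/s3.png',cv2.resize(t['color'][100:280,280:460],None,fx=3.3,fy=3.3))
"
```

```text
t 3.35 pos [ 0.451  -0.0957  0.0803] shift mm [-0.3 -0.7  1.3] turn [ 0.003 -0.001 -0.001] F [-0.4  0.   0.8] w 0.0193
```

View pics/s3.png

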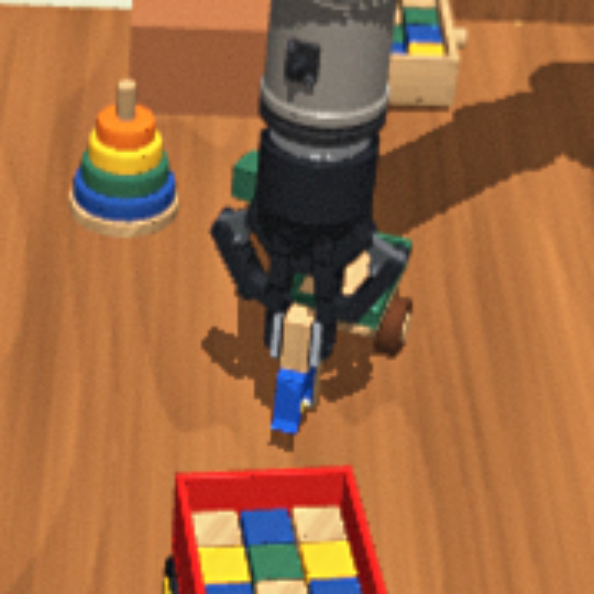

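Request:
play_rows(
  increments=[
    [0,0,-12,0,0,0,255],
    [0,0,-16,0,0,0,255],
    [0,0,-16,0,0,0,255],
    [0,0,-12,0,0,0,255],
    [0,0,0,0,0,0,255],
  ],
)

```text
clock: 3.9
tcp_pos: [0.4496, -0.095, 0.1396]
orientation: [-2.545, -1.841, -0.002]
contact_force: [-0.5, 0.4, -2.5]
grip_width: 0.0191
```

Request:
play_rows(
  increments=[
    [0,0,0,0,0,-0.06,255],
    [0,0,0,0,0,-0.1,255],
    [0,0,0,0,0,-0.1,255],
    [0,0,0,0,0,-0.1,255],
    [0,0,0,0,0,-0.06,255],
  ],
)

```text
clock: 4.4
tcp_pos: [0.4479, -0.0949, 0.1388]
orientation: [-2.086, -2.347, 0.0]
contact_force: [0.0, 0.6, -3.1]
grip_width: 0.0196
```

```bash
python3 -c "
from h import *
togo([.4829,.0181,.14],7.2)
from bench import grab_frame,r
for n in ('side','top'):
  f=grab_frame(n);np.savez(n+'4.npz',**{k:np.array(v) for k,v in f.items()})
  s=(slice(120,280),slice(280,440)) if n=='side' else (slice(230,350),slice(280,440))
  cv2.imwrite('pics/%s4.png'%n,cv2.resize(f['color'][s],None,fx=4,fy=4))
togo([.4829,.0181,.14],7.2)
"
```

```text
t 4.4 pos [ 0.4479 -0.0949  0.1388] shift mm [108.1  48.   -1.2] turn [-0.001 -0.001 -0.008] F [ 0.   0.6 -3.1] w 0.0196
t 4.5 pos [ 0.4479 -0.0949  0.1387] shift mm [108.3  47.7  -1.2] turn [-0.001 -0.001 -0.011] F [-0.5  0.4 -0.8] w 0.0193
```

View pics/side4.png

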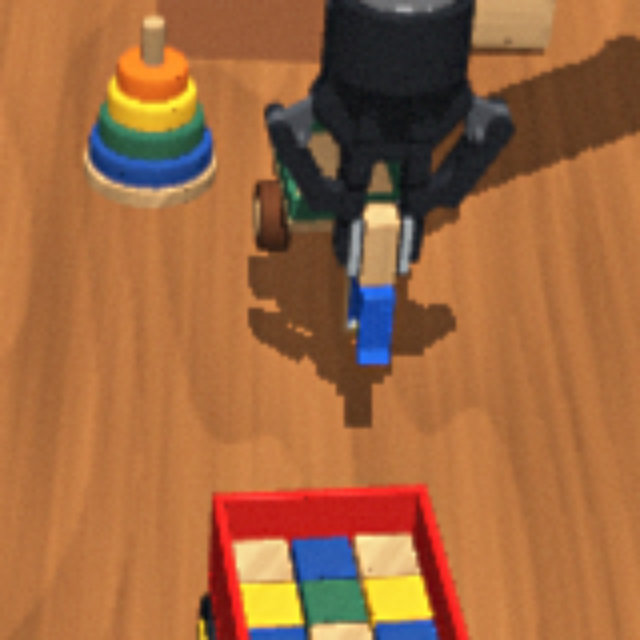

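View pics/top4.png

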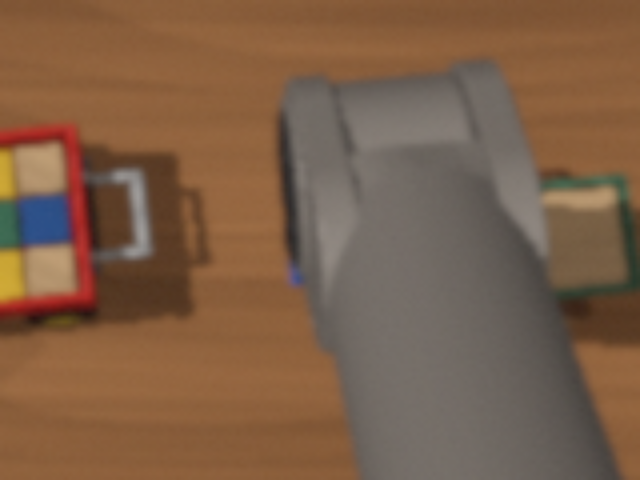

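```bash
python3 -c "
from h import *
f=load('side4.npz');t=load('top4.npz')
a=np.radians(97.2-.5);d=np.array([np.cos(a),np.sin(a),0]);l=np.array([-d[1],d[0],0]);o=np.array([.4479,-.0949,.0585])
W=lambda x,y,z:o+d*x+l*y+np.array([0,0,z])
S=cv2.resize(f['color'][120:280,280:440],None,fx=4,fy=4)
for p in [(18,9,74),(18,-9,74),(18,-9,30),(18,9,30),(10,10,116),(10,-10,116),(10,10,74),(10,-10,74),(-85,46,70),(-185,46,70)]:
  u,v=proj(f,W(*[c/1000 for c in p]));u=(u-280+.5)*4-.5;v=(v-120+.5)*4-.5;print(p,round(u),round(v));cv2.circle(S,(int(round(u)),int(round(v))),2,(0,255,255),-1)
cv2.imwrite('pics/ov4.png',S)
S=cv2.resize(t['color'][230:350,280:440],None,fx=4,fy=4)
b=np.array([.4825,.0215,.063]);bl=np.array([np.cos(np.radians(7)),np.sin(np.radians(7)),0])
for P in [W(-.185,.046,.07),W(-.185,-.046,.07),b+bl*.022,b,b-bl*.022]:
  u,v=proj(t,P);u=(u-280+.5)*4-.5;v=(v-230+.5)*4-.5;cv2.circle(S,(int(round(u)),int(round(v))),2,(0,255,255),-1)
cv2.imwrite('pics/ovt4.png',S)
"
```

```text
(18, 9, 74) 397 293
(18, -9, 74) 364 294
(18, -9, 30) 357 359
(18, 9, 30) 390 358
(10, 10, 116) 403 221
(10, -10, 116) 366 222
(10, 10, 74) 396 285
(10, -10, 74) 360 286
(-85, 46, 70) 431 193
(-185, 46, 70) 404 102
```

View pics/ov4.png

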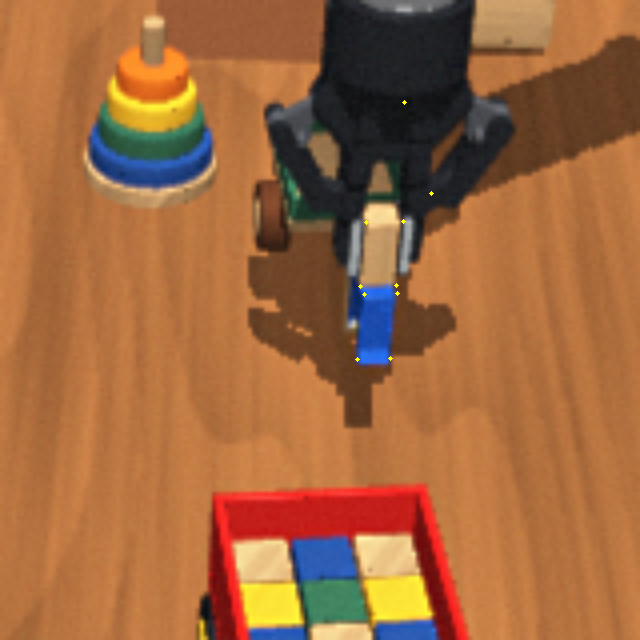

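View pics/ovt4.png

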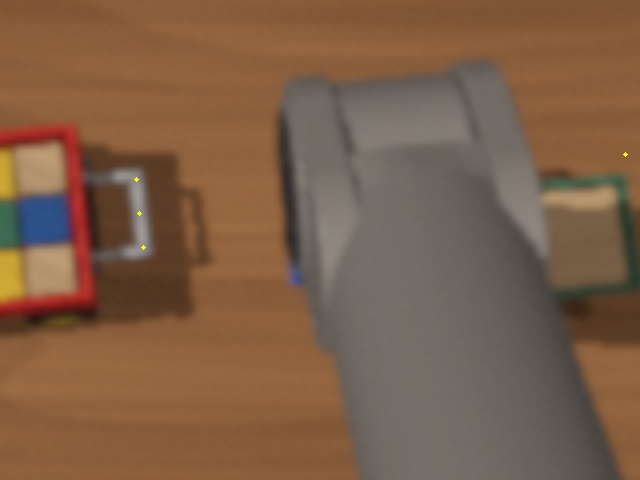

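The overlay of the predicted hook and post matches the side picture within about 2 mm, with the hook front at crop (375,325). The bar in the top picture sits about 1 mm further back than my estimate. Moving over it now.

Request:
play_rows(
  increments=[
    [20,10,0,0,0,-0.01,255],
    [30,12,0,0,0,0,255],
    [30,12,0,0,0,0,255],
    [15,7,0,0,0,0,255],
    [0,0,0,0,0,0,255],
  ],
)

```text
clock: 5.0
tcp_pos: [0.4771, 0.0061, 0.1372]
orientation: [-2.094, -2.337, 0.003]
contact_force: [0.1, -0.0, -2.5]
grip_width: 0.0192
```

```bash
python3 -c "
from h import *
togo([.4829,.0170,.14],7)"
```

```text
t 5.0 pos [0.4771 0.0061 0.1372] shift mm [10.2  7.  -2.8] turn [-0.004 -0.002 -0.012] F [ 0.1 -0.  -2.5] w 0.0192
```

Request:
play_rows(
  increments=[
    [6,4,-1,-0.004,0,-0.01,255],
    [4,3,0,0,0,0,255],
    [0,0,0,0,0,0,255],
    [0,0,0,0,0,0,255],
  ],
)

```text
clock: 5.4
tcp_pos: [0.4822, 0.0148, 0.1375]
orientation: [-2.088, -2.344, 0.002]
contact_force: [-0.3, 0.2, -2.5]
grip_width: 0.0194
```

```bash
python3 -c "
from h import *
togo([.4829,.0170,.14],7)
from bench import grab_frame
for n in ('side','top'):
  f=grab_frame(n);np.savez(n+'5.npz',**{k:np.array(v) for k,v in f.items()})
  s=(slice(160,300),slice(300,440)) if n=='side' else (slice(230,350),slice(240,400))
  cv2.imwrite('pics/%s5.png'%n,cv2.resize(f['color'][s],None,fx=4,fy=4))
togo([.4829,.0170,.14],7)
"
```

```text
t 5.4 pos [0.4822 0.0148 0.1375] shift mm [ 2.1  1.  -2.5] turn [-0.002 -0.001 -0.007] F [-0.3  0.2 -2.5] w 0.0194
t 5.5 pos [0.4822 0.0148 0.1375] shift mm [ 2.1  1.  -2.5] turn [-0.002 -0.001 -0.007] F [-0.9  0.2 -1.5] w 0.0193
```

View pics/side5.png

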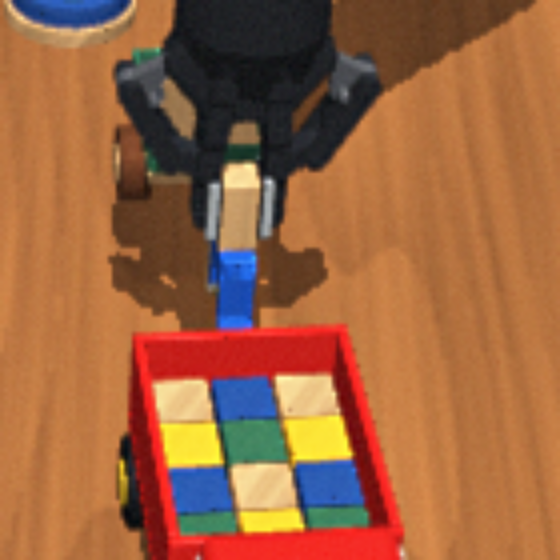

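View pics/top5.png

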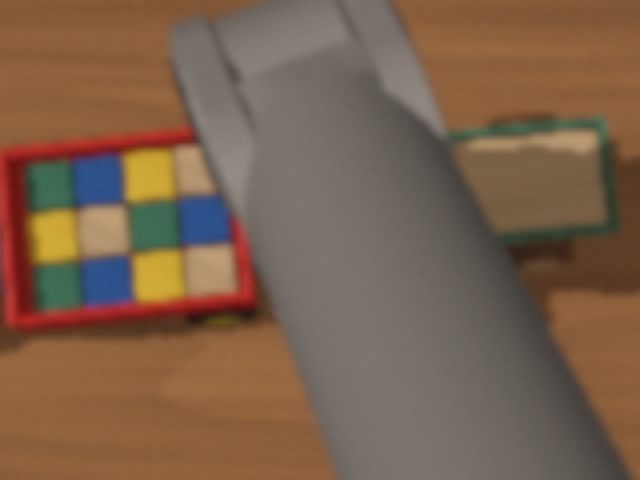

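Request:
play_rows(
  increments=[
    [2,1,3,-0.002,0,-0.007,255],
    [0,0,6,0,0,0,255],
    [0,0,6,0,0,0,255],
    [0,0,3,0,0,0,255],
    [0,0,0,0,0,0,255],
  ],
)

```text
clock: 6.0
tcp_pos: [0.4824, 0.0158, 0.1175]
orientation: [-2.083, -2.351, 0.001]
contact_force: [-0.4, 0.3, -1.9]
grip_width: 0.0192
```

```bash
python3 -c "
from h import *
togo([.4829,.0170,.11],7)"
```

```text
t 6.0 pos [0.4824 0.0158 0.1175] shift mm [1.1 0.6 7.5] turn [-0.001 -0.    -0.001] F [-0.4  0.3 -1.9] w 0.0192
```

Request:
play_rows(
  increments=[
    [1,0.5,2,0,0,0,255],
    [0,0,2,0,0,0,255],
    [0,0,2,0,0,0,255],
    [0,0,0,0,0,0,255],
  ],
)

```text
clock: 6.4
tcp_pos: [0.483, 0.017, 0.1117]
orientation: [-2.083, -2.351, 0.001]
contact_force: [-0.8, -1.1, 3.3]
grip_width: 0.0192
```

```bash
python3 -c "
from h import *
togo([.4829,.0170,.11],7)"
```

```text
t 6.4 pos [0.483  0.017  0.1117] shift mm [ 0.  -0.1  1.7] turn [-0.001  0.    -0.001] F [-0.8 -1.1  3.3] w 0.0192
```

Request:
play_rows(
  increments=[
    [0,0,2,0,0,0,255],
    [0,0,0,0,0,0,255],
  ],
)

```text
clock: 6.6
tcp_pos: [0.483, 0.0172, 0.11]
orientation: [-2.083, -2.352, 0.001]
contact_force: [-1.9, 0.0, 2.0]
grip_width: 0.0192
```

Request:
play_rows(
  increments=[
    [0,0,2,0,0,0,255],
    [0,0,0,0,0,0,255],
  ],
)

```text
clock: 6.8
tcp_pos: [0.4833, 0.0173, 0.1082]
orientation: [2.083, 2.352, -0.0]
contact_force: [-1.2, 0.1, 3.5]
grip_width: 0.0191
```

Request:
play_rows(
  increments=[
    [0,0,2,0,0,0,255],
    [0,0,0,0,0,0,255],
  ],
)

```text
clock: 7.0
tcp_pos: [0.4838, 0.0171, 0.1063]
orientation: [2.082, 2.351, 0.001]
contact_force: [-1.4, -0.4, 4.0]
grip_width: 0.0191
```

Request:
play_rows(
  increments=[
    [0,0,2,0,0,0,255],
    [0,0,2,0,0,0,255],
    [0,0,0,0,0,0,255],
  ],
)

```text
clock: 7.3
tcp_pos: [0.4848, 0.0166, 0.1022]
orientation: [2.082, 2.349, 0.002]
contact_force: [-1.0, -1.7, 1.6]
grip_width: 0.0192
```

Request:
play_rows(
  increments=[
    [0,0,2,0,0,0,255],
    [0,0,2,0,0,0,255],
    [0,0,0,0,0,0,255],
  ],
)

```text
clock: 7.6
tcp_pos: [0.4853, 0.0163, 0.0978]
orientation: [2.082, 2.348, 0.003]
contact_force: [1.2, -1.0, 2.2]
grip_width: 0.0194
```

```bash
python3 -c "
from h import *
togo([.4829,.0170,.086],7)"
```

```text
t 7.6 pos [0.4853 0.0163 0.0978] shift mm [ 1.  -2.4 11.8] turn [ 0.004  0.001 -0.002] F [ 1.2 -1.   2.2] w 0.0194
```

Request:
play_rows(
  increments=[
    [0,-1,2,0.004,0,0,255],
    [0,0,2,0,0,0,255],
    [0,0,0,0,0,0,255],
  ],
)

```text
clock: 7.9
tcp_pos: [0.4846, 0.0163, 0.0932]
orientation: [2.083, 2.35, -0.001]
contact_force: [0.7, -0.5, 0.0]
grip_width: 0.0196
```

Request:
play_rows(
  increments=[
    [0,0,2,0,0,0,255],
    [0,0,0,0,0,0,255],
  ],
)

```text
clock: 8.1
tcp_pos: [0.4835, 0.0166, 0.0903]
orientation: [-2.083, -2.35, 0.003]
contact_force: [-0.3, -0.4, -2.0]
grip_width: 0.0191
```

Request:
play_rows(
  increments=[
    [0,0,2,0,0,0,255],
    [0,0,0,0,0,0,255],
  ],
)

```text
clock: 8.3
tcp_pos: [0.4825, 0.0169, 0.0875]
orientation: [-2.081, -2.35, 0.004]
contact_force: [-0.8, -0.8, -1.6]
grip_width: 0.0192
```

Request:
play_rows(
  increments=[
    [0,0,1,0,0,0,255],
    [0,0,0,0,0,0,255],
  ],
)

```text
clock: 8.5
tcp_pos: [0.4822, 0.017, 0.0862]
orientation: [-2.081, -2.349, 0.005]
contact_force: [0.2, 0.2, -2.2]
grip_width: 0.0194
```

Request:
play_rows(
  increments=[
    [0,0,1,0,0,0,255],
    [0,0,0,0,0,0,255],
  ],
)

```text
clock: 8.7
tcp_pos: [0.4823, 0.017, 0.0856]
orientation: [-2.081, -2.35, 0.005]
contact_force: [-1.1, -0.7, 1.6]
grip_width: 0.0192
```

```bash
python3 -c "
from h import *
togo([.4829,.0170,.086],7)"
```

```text
t 8.7 pos [0.4823 0.017  0.0856] shift mm [-0.1  0.5 -0.4] turn [-0.004 -0.    -0.001] F [-1.1 -0.7  1.6] w 0.0192
```

Request:
play_rows(
  increments=[
    [0,0,1,0,0,0,255],
    [0,0,0,0,0,0,255],
  ],
)

```text
clock: 8.9
tcp_pos: [0.4824, 0.017, 0.0852]
orientation: [-2.081, -2.35, 0.005]
contact_force: [-2.7, -0.1, 4.7]
grip_width: 0.0193
```

Request:
play_rows(
  increments=[
    [0,0,1,0,0,0,255],
    [0,0,0,0,0,0,255],
  ],
)

```text
clock: 9.1
tcp_pos: [0.4824, 0.017, 0.0849]
orientation: [-2.082, -2.35, 0.006]
contact_force: [-2.7, -0.5, 5.9]
grip_width: 0.0193
```

Request:
play_rows(
  increments=[
    [0,0,1.5,0,0,0,255],
    [0,0,0,0,0,0,255],
  ],
)

```text
clock: 9.3
tcp_pos: [0.4825, 0.017, 0.0846]
orientation: [-2.083, -2.351, 0.007]
contact_force: [-3.7, -0.4, 8.1]
grip_width: 0.0195
```

```bash
python3 -c "
from h import *
togo([.4829,.0170,.086],7)
from bench import grab_frame
for n in ('side','top'):
  f=grab_frame(n);np.savez(n+'6.npz',**{k:np.array(v) for k,v in f.items()})
  s=(slice(160,300),slice(300,440)) if n=='side' else (slice(230,350),slice(240,400))
  cv2.imwrite('pics/%s6.png'%n,cv2.resize(f['color'][s],None,fx=4,fy=4))
"
```

```text
t 9.3 pos [0.4825 0.017  0.0846] shift mm [-0.1  0.4 -1.4] turn [-0.004  0.002 -0.001] F [-3.7 -0.4  8.1] w 0.0195
```

View pics/side6.png

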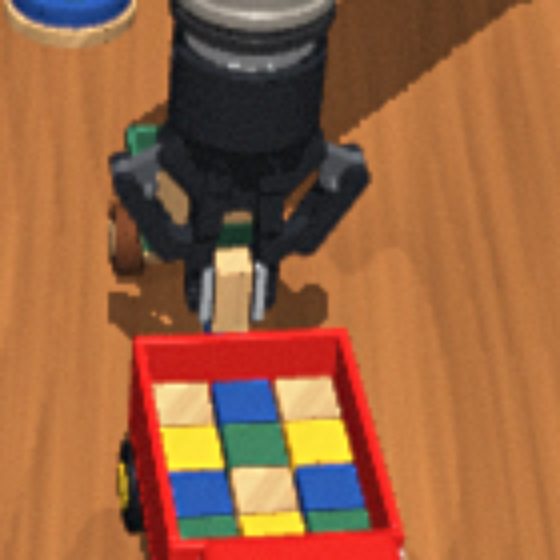

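Request:
play_rows(
  increments=[
    [0,0,-1.5,-0.004,0,0,255],
    [-1,0,0,0,0,0,255],
    [-2,0,0,0,0,0,255],
    [-2,0,0,0,0,0,255],
    [-3,0,0,0,0,0,255],
  ],
)

```text
clock: 9.9
tcp_pos: [0.4834, 0.01, 0.0859]
orientation: [2.081, 2.353, 0.0]
contact_force: [-1.2, 0.3, -0.3]
grip_width: 0.0193
```

```bash
python3 -c "
from h import *
togo([.4829+.122*.0745,.0170-.9925*.0745,.0862],7)"
```

```text
t 9.9 pos [0.4834 0.01   0.0859] shift mm [-67.5   0.3  -0.2] turn [0.001 0.001 0.   ] F [-1.2  0.3 -0.3] w 0.0193
```

Request:
play_rows(
  increments=[
    [-4,0,0,0,0,0,255],
    [-5,0,0,0,0,0,255],
    [-5,0,0,0,0,0,255],
    [-5,0,0,0,0,0,255],
    [-5,0,0,0,0,0,255],
  ],
)

```text
clock: 10.4
tcp_pos: [0.4868, -0.0158, 0.0859]
orientation: [2.081, 2.353, 0.001]
contact_force: [-0.5, 1.0, -0.4]
grip_width: 0.0191
```

```bash
python3 -c "
from h import *
togo([.4829+.122*.0745,.0170-.9925*.0745,.0862],7)"
```

```text
t 10.4 pos [ 0.4868 -0.0158  0.0859] shift mm [-41.5   0.2  -0.3] turn [0.001 0.    0.   ] F [-0.5  1.  -0.4] w 0.0191
```

Request:
play_rows(
  increments=[
    [-5,0,0,0,0,0,255],
    [-5,0,0,0,0,0,255],
    [-5,0,0,0,0,0,255],
    [-5,0,0,0,0,0,255],
    [-5,0,0,0,0,0,255],
  ],
)

```text
clock: 10.9
tcp_pos: [0.4903, -0.0432, 0.086]
orientation: [2.081, 2.352, 0.001]
contact_force: [0.4, 1.5, 0.5]
grip_width: 0.0191
```

```bash
python3 -c "
from h import *
togo([.4829+.122*.0745,.0170-.9925*.0745,.0862],7)"
```

```text
t 10.9 pos [ 0.4903 -0.0432  0.086 ] shift mm [-13.8   0.   -0.2] turn [ 0.001  0.    -0.   ] F [0.4 1.5 0.5] w 0.0191
```

Request:
play_rows(
  increments=[
    [-4,0,0,0,0,0,255],
    [-3,0,0,0,0,0,255],
    [-2,0,0,0,0,0,255],
    [-1,0,0,0,0,0,255],
    [0,0,0,0,0,0,255],
  ],
)

```text
clock: 11.4
tcp_pos: [0.4918, -0.0552, 0.086]
orientation: [2.083, 2.35, 0.001]
contact_force: [0.4, 1.4, -0.4]
grip_width: 0.019
```

```bash
python3 -c "
from h import *
togo([.4829+.122*.0745,.0170-.9925*.0745,.0862],7)
from bench import grab_frame
np.set_printoptions(precision=4,suppress=True)
for n in ('side','top'):
  f=grab_frame(n);np.savez(n+'7.npz',**{k:np.array(v) for k,v in f.items()})
  s=(slice(130,290),slice(290,450)) if n=='side' else (slice(230,350),slice(200,440))
  cv2.imwrite('pics/%s7.png'%n,cv2.resize(f['color'][s],None,fx=3.3,fy=3.3))
for n in('side0','side7'):
  f=load(n+'.npz');C=cloud(f);X,Y,Z=C[...,0],C[...,1],C[...,2]
  hsv=cv2.cvtColor(f['color'],cv2.COLOR_BGR2HSV);hh=hsv[...,0]
  red=((hh<8)|(hh>172))&(hsv[...,1]>150)
  m=(Z>.098)&(Z<.112)&(X>.38)&(X<.58)&(Y>-.06)&(Y<.19)&red
  q=(Z>.11)&(Z<.14)&(X>.38)&(X<.58)&(Y>-.06)&(Y<.3)&red
  print(n,C[m][:,1].min(),np.percentile(C[m][:,1],2),'cab top',C[q].mean(0))
"
```

```text
t 11.4 pos [ 0.4918 -0.0552  0.086 ] shift mm [-1.8 -0.  -0.2] turn [ 0.001  0.001 -0.002] F [ 0.4  1.4 -0.4] w 0.019
side0 0.049611668475026516 0.053509593467903155 cab top [0.4557 0.249  0.1267]
side7 -0.020417223837984055 -0.015768910556732855 cab top [0.4645 0.1804 0.1266]
```

View pics/side7.png

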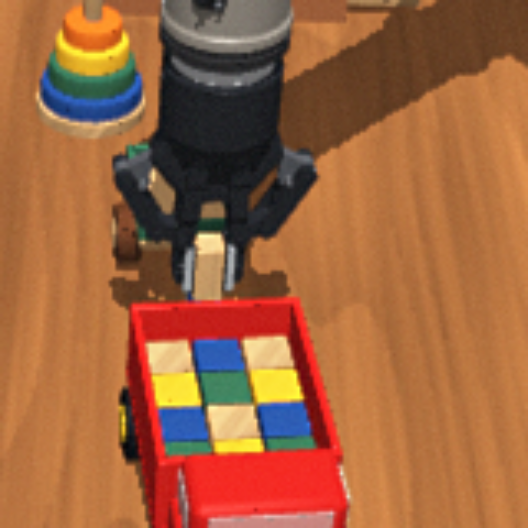

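View pics/top7.png

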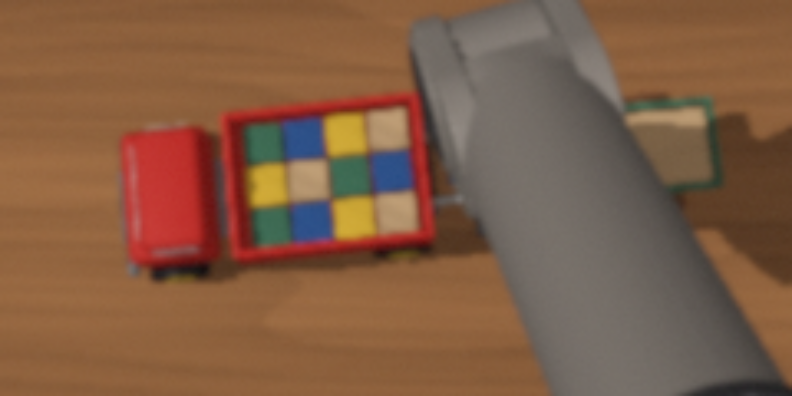

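The truck has rolled about 7 cm: its tail edge went from y 0.050 to -0.020 and its cab moved 0.069. Next I set the trailer's wheels down with a slight pitch, open, and go up.

Request:
play_rows(
  increments=[
    [0,0,0,0,0.015,0,255],
    [0,0,0,0,0.015,0,255],
    [0,0,0,0,0.005,0,255],
    [0,0,0,0,0,0,255],
  ],
)

```text
clock: 11.9
tcp_pos: [0.4916, -0.0554, 0.0858]
orientation: [-2.065, -2.331, -0.039]
contact_force: [0.3, 1.1, -0.7]
grip_width: 0.019
```

```bash
python3 -c "
from h import *
togo([.4829+.122*.0745,.0170-.9925*.0745,.0862],7)"
```

```text
t 11.9 pos [ 0.4916 -0.0554  0.0858] shift mm [-1.6  0.2 -0.5] turn [ 0.001 -0.037 -0.001] F [ 0.3  1.1 -0.7] w 0.019
```

Request:
play_rows(
  increments=[
    [0,0,0,0,0,0,190],
    [0,0,0,0,0,0,150],
    [0,0,0,0,0,0,110],
    [0,0,0,0,0,0,80],
    [0,0,0,0,0,0,80],
  ],
)

```text
clock: 12.4
tcp_pos: [0.4919, -0.0556, 0.0861]
orientation: [-2.066, -2.332, -0.039]
contact_force: [-0.3, 0.1, 0.0]
grip_width: 0.0583
```

Request:
play_rows(
  increments=[
    [0,0,-3,0,0,0,80],
    [0,0,-8,0,-0.01,0,80],
    [0,0,-12,0,-0.02,0,80],
    [0,0,-15,0,0,0,80],
    [0,0,-20,0,0,0,80],
  ],
)

```text
clock: 12.9
tcp_pos: [0.4903, -0.0559, 0.1464]
orientation: [-2.079, -2.35, -0.001]
contact_force: [0.2, -0.9, 0.6]
grip_width: 0.0588
```

Request:
play_rows(
  increments=[
    [0,0,-30,0,0,0,80],
    [0,0,-30,0,0,0,80],
    [0,0,-30,0,0,0,80],
    [0,0,-20,0,0,0,80],
    [0,0,-10,0,0,0,80],
  ],
)

```text
clock: 13.4
tcp_pos: [0.4906, -0.0536, 0.2779]
orientation: [2.075, 2.353, 0.0]
contact_force: [1.4, -0.4, -0.0]
grip_width: 0.0588
```

```bash
python3 -c "
from h import *
togo([.49,-.3,.25],7)
from bench import grab_frame
for n in ('side','top'):
  f=grab_frame(n)
  s=(slice(130,290),slice(290,450)) if n=='side' else (slice(230,350),slice(200,440))
  cv2.imwrite('pics/%s8.png'%n,cv2.resize(f['color'][s],None,fx=3.3,fy=3.3))
"
```

```text
t 13.4 pos [ 0.4906 -0.0536  0.2779] shift mm [-244.3  -31.5   28.7] turn [0.004 0.004 0.003] F [ 1.4 -0.4 -0. ] w 0.0588
```

View pics/side8.png

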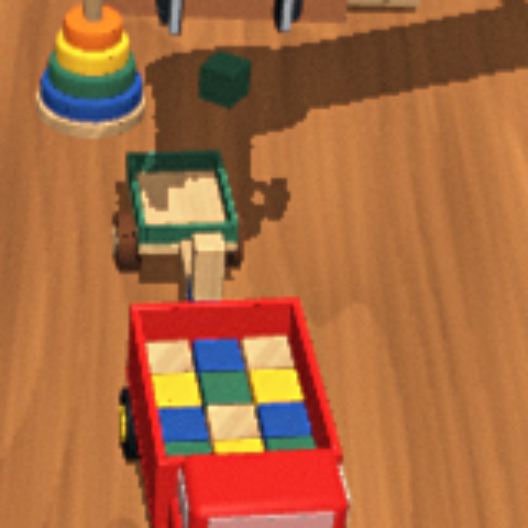

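View pics/top8.png

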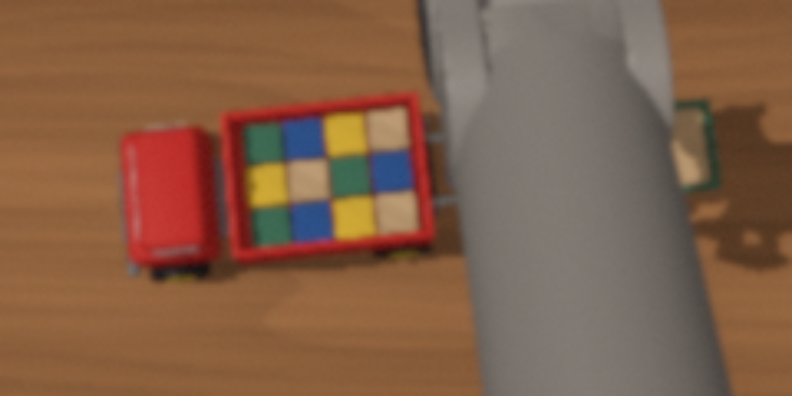

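The hand is clear and the trailer stands level behind the truck in the side view (post at crop (207,265)). The arm hides the hitch from the top camera, so I move it aside.

Request:
play_rows(
  increments=[
    [-30,0,0,0,0,0,80],
    [-45,0,0,0,0,0,80],
    [-45,0,0,0,0,0,80],
    [-45,0,0,0,0,0,80],
    [-45,0,0,0,0,0,80],
  ],
)

```text
clock: 14.0
tcp_pos: [0.5169, -0.2589, 0.273]
orientation: [-2.057, -2.373, 0.003]
contact_force: [0.4, -0.9, -0.2]
grip_width: 0.0586
```

Request:
play_rows(
  increments=[
    [-45,0,0,0,0,0,80],
    [-45,0,0,0,0,0,80],
    [-30,0,0,0,0,0,80],
    [-10,0,0,0,0,0,80],
    [0,0,0,0,0,0,80],
  ],
)

```text
clock: 14.5
tcp_pos: [0.5302, -0.3983, 0.2628]
orientation: [-2.06, -2.354, 0.013]
contact_force: [-0.3, -0.2, -0.2]
grip_width: 0.0586
```

```bash
python3 -c "
from h import *
from bench import grab_frame
np.set_printoptions(precision=4,suppress=True)
for n in ('side','top'):
  f=grab_frame(n);np.savez(n+'9.npz',**{k:np.array(v) for k,v in f.items()})
  s=(slice(130,290),slice(290,450)) if n=='side' else (slice(240,340),slice(270,430))
  cv2.imwrite('pics/%s9.png'%n,cv2.resize(f['color'][s],None,fx=4,fy=4,interpolation=cv2.INTER_CUBIC))
  cv2.imwrite('pics/%s9f.png'%n,f['color'])
f=load('top9.npz');C=cloud(f);X,Y,Z=C[...,0],C[...,1],C[...,2]
g=(Z>.106)&(Z<.128)&(X>.46)&(X<.53)&(Y>-.09)&(Y<-.03);print('post',g.sum(),C[g].mean(0))
for n in('top0','top9'):
  f=load(n+'.npz');C=cloud(f);X,Y,Z=C[...,0],C[...,1],C[...,2]
  hsv=cv2.cvtColor(f['color'],cv2.COLOR_BGR2HSV);hh=hsv[...,0]
  red=((hh<8)|(hh>172))&(hsv[...,1]>150)
  m=(Z>.098)&(Z<.112)&(X>.38)&(X<.58)&(Y>-.06)&(Y<.19)&red
  q=(Z>.115)&(Z<.14)&(X>.38)&(X<.58)&(Y>.0)&(Y<.3)&red
  print(n,C[m][:,1].min(),'cab',C[q].mean(0))
"
```

```text
post 74 [ 0.4911 -0.0564  0.1201]
top0 0.047694890017514424 cab [0.4529 0.2411 0.1275]
top9 -0.020454385216505735 cab [0.4619 0.1726 0.1275]
```

View pics/top9.png

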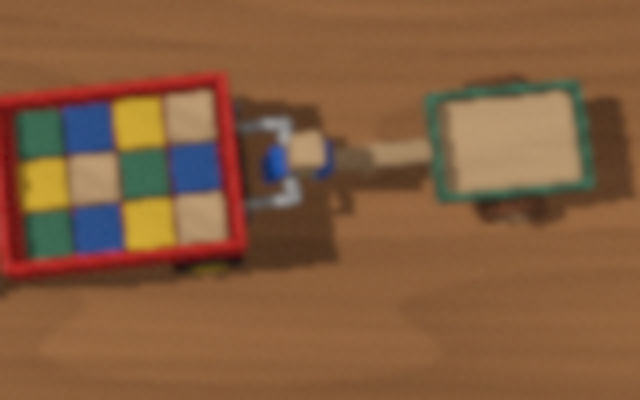

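View pics/side9f.png

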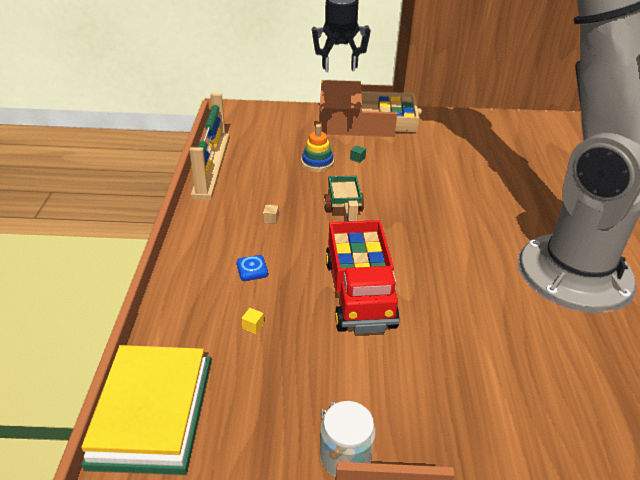

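```bash
python3 -c "
from bench import r
print(r.hand_in())"
```

```text
the job is handed in; nothing more can be done
None
```

The trailer is hitched to the truck, and the pair rolled back about 7 cm. I let go and handed the job in at about 14.6 s.

**What I did:**
- Gripped the hook post at 60 N, lifted the trailer level and turned it about 25° in line with the truck.
- Lowered the hook onto the tow bar, whose centre stood at z of about 63 mm.
- Drew straight back, set the wheels down with a slight pitch, opened the fingers and moved the arm clear.

**Press:** The gate gave way at about 6 N. The force then fell to just the trailer's weight and rose steeply where the crown met the bar; I stopped at about 10 N of press.

**Last checks:**
- **Roll:** the truck moved 68 to 70 mm by the side and top camera depth. The readings differ by about 2 mm.
- **Hitch:** seen from above, the hook encloses the bar. The post top stands about 5 mm higher than at the start, as it should with the crown resting on the bar.
- **Other toys:** they look to be where they were in the pictures, though I did not measure them.
- **Gate:** I could not see it directly in the last pictures. That it snapped shut is inferred from the force drop and the seated height, and I made no pull-up test.

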